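Sound the depth of a dry-bath thermometer bore

TASK

Take the sprung depth gauge out of its grey holder and use it to sound the narrow thermometer bore in the dry-bath block: lower its rod into the bore, press gently on until the rod stands on the hidden bottom and the spring in the blue grip has given about half its travel (about 8 mm), and hold it steadily like that for two seconds without ever driving the spring hard against its end. Then ease the spring off and let go, leaving the gauge standing upright in the bore with its rod on the bottom and its brass foot ring down on the block, so that the depth can be read. Leave the two vials, the dish and the timer alone.

Things in the scene. Friction and masses are not known exactly. Their poses are not given: they have to be found in the camera images.
- gauge_grip (a point): Loose depth gauge, 90 g: centre of its upright blue ribbed grip (24 mm diameter, 40 mm tall), z up. An 8 mm steel rod (last 3 mm tapered to 4 mm) sticks out below; its tip (gauge_tip) is 130 mm below this point. Pressed, the rod springs up into the grip by at most 16 mm: 3 N to start, then 0.7 N per mm (9 N at 8 mm, 14 N at the end), then a hard stop. It starts in the holder; lifting leaves the spring relaxed.
- foot_face (a point): Centre of the underside of the gauge's brass foot ring (26 mm diameter, 14 mm tall) on the rod, at the start 26 mm above the tip. It stays by friction and slides up the rod, by up to 45 mm, when pushed with about 2 N: the block's face pushes it up as the rod goes in deeper than 26 mm. Its distance to the tip is the reading.
- bore_mouth (a point): Centre of the mouth of the narrow bore, on the flat top face of the dry-bath block, 75 mm above the worktop; z up. The bore is 10 mm in diameter with a 2 mm chamfer, vertical and blind; its depth is unknown, somewhere between 34 and 58 mm, and its bottom (bore_floor, a rigid plug, bore_plug) cannot be seen.
- block: Dry-bath block, fixed: aluminium, 90 x 96 mm, 75 mm high, in a white housing 114 x 124 mm, 55 mm high, with a dark display on its front. Origin at the centre of its underside; z up, x from the display to the back. The bore is on the centre line 23 mm in front of the centre; the vial pockets are 22 mm behind the centre, 24 mm to each side.
- holder: Holder of the gauge, fixed: grey plastic block 56 x 56 mm, 36 mm high, on a black base 80 x 80 mm, with one 12 mm vertical hole through its middle. Origin at the centre of its underside, z up.
- vial_1: Vial with a blue cap, 23 mm diameter, 48 mm tall, loose in a pocket of the block, 14 mm of it above the block's face. Origin at its underside. To be left alone.
- vial_4: Vial with a white cap, 23 mm diameter, 48 mm tall, loose in the other pocket. Origin at its underside. To be left alone.
- petri_1: Covered clear dish, 94 mm diameter, 17 mm high, lying loose on the worktop. Origin at its underside. To be left alone.
- timer: White timer, 24 x 64 x 64 mm, standing loose on the worktop. Origin at its underside. To be left alone.

How it is judged:
On the way, in this order (a step that is already met when the one before it is completed fails the run):
1. the gauge is lifted clear of its holder (z of gauge_tip in the frame of holder above 0.045 m), for 0.1 s.
2. the rod is in the bore and presses on its bottom with 5 to 12.5 N (the spring given by about 3 to 13 mm) for 1.5 s (horizontal distance between gauge_tip and bore_mouth below 0.004 m and angle between gauge's own z axis and vertical below 0.1 rad and contact force between gauge and bore_plug between 5 and 12.5 N), for 1.5 s.
At the end, for the whole second after the job is handed in: The gauge stands released and at rest in the bore, within 0.1 rad of upright, its tip within 4 mm of the bore's axis and within 2 mm of the bottom, and its foot ring within 2 mm of the block's top face (horizontal distance between gauge_tip and bore_mouth below 0.004 m and angle between gauge's own z axis and vertical below 0.1 rad and z of gauge_tip in the frame of bore_floor below 0.002 m and z of foot_face in the frame of bore_mouth below 0.002 m and linear speed of gauge below 0.02 m/s and contact force between the fingers and gauge below 0.05 N); the robot touches nothing.
It fails at once if the gauge presses on the bottom of the bore with more than 17 N (spring driven hard against its end) (contact force between gauge and bore_plug above 17 N).
It fails at once if the gauge presses on the block with more than 18 N (contact force between gauge and block above 18 N).
It fails at once if a vial is moved by more than 10 mm or tipped by more than 0.3 rad (distance of any of vial_1, vial_4 from where it was at the start of the episode above 0.01 m or angle between any of vial_1, vial_4's own z axis and vertical above 0.3 rad).
It fails at once if the dish or the timer is moved by more than 20 mm (distance of any of petri_1, timer from where it was at the start of the episode above 0.02 m).
It also fails if it takes over 70 s, if anything falls off the work surface, if the arm or the gripper's body presses on something with over 40 N, if the wrist force passes 120 N, or if a joint passes its speed limit or range.

ROBOT

A 6-joint arm with a two-finger parallel gripper is mounted at the origin on a cart in front of the work surface, level with it; the furniture and walls round the work are solid. World frame = base frame: x ahead of the robot, y to its left, z up, the work surface at z = 0. Lengths are in m, angles in rad, forces in N, time in s.
With the tool pointing down it reaches from about 0.375 to 0.975 m from the base axis. Payload 3.8 kg.
Tool frame: the origin (TCP) lies at the very end of the fingers, on their centre line; the grasp point (between the pads) lies 19 mm behind it (env.grip_depth is the distance from the TCP to the grasp point, in m); z points along the fingers, y is the line along which they close (so a half turn about z gives the same grasp; the last joint's range is limited). The gripper opens to 88 mm and grips with 3 to 60 N. Pads are 18 mm wide; open, the fingers measure 123 mm over their backs; the gripper's body (75 mm by 187 mm) begins 45 mm behind the grasp point.
Start: joints at [1.289, 0.264, 1.604, -0, 1.274, -0.037], TCP at [0.164, 0.655, 0.239] pointing down, gripper open.
Joint ranges: [-2.63, 2.63], [-0.94, 2.18], [0.31, 2.57], [-1.31, 4.45], [0, 2.66], [-2.55, 2.55]. Speed limits (rad/s): [2.57, 2.57, 3.14, 3.14, 3.14, 3.14].

INTERFACE

Orientations are given as a unit quaternion [x, y, z, w].
In Python, from plant import readout, viewer, ticket, env gives the robot as it stands.
- The arm moves only by the tool arm_command, never from a script. Its argument "deltas" is a list of rows, each an object with "gripper": the closure in counts, from 0 (fully open) to 255 (shut); "travel": the shift along the tool's x, y, z in m, a list of three; "rotation": the turn, a rotation vector about the tool's x, y, z in rad, a list of three. In form: [{"gripper": gripper, "travel": [dx, dy, dz], "rotation": [wx, wy, wz]}, ...]. A call has exactly 10 rows; each row shifts and turns the commanded pose from where the row before left it, along the tool's axes as they then stand; what a row does not reach is not made up. A row lasts 1/12 s, in which the tool goes at most 41.7 mm and 7.16 degrees, less where a joint would pass 70% of its speed; a pose out of reach is approached as far as the arm can. A call with a gripper value outside its range is refused whole. The fingers move at their own pace and stop on an object; the grip force is fixed at half the most. Time passes only in rows, so rows that do not move let the fingers close, or fill a call up. It gives the time, the measured TCP pose, the force, the opening and the grip force at its end, in the units of the state.
- readout.state(): the state, without advancing time (a new reading comes with each control period).
- viewer.camera(name): name is "side" or "top" or "wrist"; returns (picture, depth): 480x640x3 uint8, blue, green, red; 480x640 float32, m along the optical axis (not along the pixel's ray), 0 where there is no reading.
- viewer.camera_model(name): a dict with "K" (3x3 intrinsics, pixels), "pose" (4x4, takes a point from camera to world coordinates); the wrist camera has in their place "T_tool_cam" (4x4, takes a point from camera to tool coordinates, whose origin is the TCP and whose axes are the flange's). Camera axes: x right, y down, z forward; pixel columns grow to the right and rows downward; lengths in m; the calibration is good to about 2 mm. A picture is of the moment at which its call begins: read the wrist's pose just before it. camera_model takes no time and is no camera call.
- ticket.finish_job(): hands the job in; it is judged then, once.
Trained networks look in the newest picture that a camera, given by its name, has taken for a name from the list of things; names that differ only in an ending like _2 or _b are one class to them, and where a whole thing is asked for, a point or a joint stands for the part that bears it (a point fixed in the world has none). Each returns a list of dicts, best first, with "conf" (0 to 1); they miss things now and then, are a little off and sometimes report something else, mostly with a low value. They report only what shows in the picture. A call takes as long as a camera call.
- viewer.find_in(name, camera): "xy" ([column, row] in pixels, amid what is visible of it).
- viewer.spot_point(name, camera): "xy" ([column, row] in pixels: a listed point, or the origin of a listed thing).
The state is a dict: "clock": time; "joint_pos": joint angles; "qd": joint speeds; "joint_torque": joint torques, N m; "position": TCP position; "ee_rot": TCP orientation; "wrist_force": force on the tool from outside, world axes, zero at the start; "ft_torque": the same for the moment, N m; "grip_width": finger opening in m; "gripper_force": force on a finger pad.
Only numpy, scipy, OpenCV 4.12 (cv2) and the standard library are available. Lean on these libraries where they do the work, as an engineer would, in place of code of your own. Each camera call takes 0.05 s, during which the arm holds its last target. There are 200 camera calls.

## Working session

There is one attempt and no reset: what is moved stays moved. The work goes in short steps, Python scripts to look and compute and a tool call to move; the robot and the scene stay as the last step left them, time stands still between calls to the robot, and variables do not carry over. Pictures are saved under pics/ and viewed, at most 13 in all, crops included, and the job is handed in when it is done.

Besides the shell and the picture viewer there is one more tool, called after ">>>" as name(argument=value, ...), one argument or row to a line, values as JSON. arm_command: Moves the arm, as the interface text tells. Its arguments: {"type":"object","properties":{"deltas":{"type":"array","items":{"type":"object","properties":{"gripper":{"type":"number"},"travel":{"type":"array","items":{"type":"number"}},"rotation":{"type":"array","items":{"type":"number"}}}}}},"required":["deltas"]}

```bash
mkdir -p pics
cat > h.py <<'E'
import numpy as np, cv2
from scipy.spatial.transform import Rotation as R
from plant import readout, viewer, ticket, env
def campose(n,st):
    m=viewer.camera_model(n)
    if 'pose' in m: return m['K'],np.array(m['pose'])
    T=np.eye(4);T[:3,:3]=R.from_quat(st['ee_rot']).as_matrix();T[:3,3]=st['position']
    return m['K'],T@np.array(m['T_tool_cam'])
def ray(K,P,xy):
    d=P[:3,:3]@np.linalg.inv(np.array(K))@np.array([xy[0],xy[1],1.]);return P[:3,3],d
def atz(K,P,xy,z):
    o,d=ray(K,P,xy);return o+d*(z-o[2])/d[2]
def atdepth(K,P,xy,D):
    u,v=int(round(xy[0])),int(round(xy[1]));w=D[max(v-2,0):v+3,max(u-2,0):u+3];w=w[w>0]
    o,d=ray(K,P,xy);return o+d*np.median(w) if len(w) else None
E
python3 - <<'E'
from h import *
np.set_printoptions(precision=4,suppress=True)
st=readout.state();print(st['position'],st['ee_rot'],st['wrist_force'],st['grip_width'],env.grip_depth)
for c in ['side','top']:
    p,D=viewer.camera(c);cv2.imwrite(f'pics/{c}0.png',p);K,P=campose(c,st)
    print(c,P[:3,3],P[:3,2])
    for n in ['gauge_grip','bore_mouth','foot_face','block','holder','vial_1','petri_1','timer']:
        for f in (viewer.spot_point,):
            for r in f(n,c)[:2]:
                q=atdepth(K,P,r['xy'],D); print(n,np.array(r['xy']).round(1),round(r['conf'],2),q)
E
```

```text
[0.1634 0.6542 0.2374] [ 0.1221  0.9925 -0.0011 -0.0002] [-1.2184 -0.7453 -0.0091] 0.08828639132406707 0.0187
side [0.4141 0.6711 0.7851] [ 0.2059 -0.7158 -0.6673]
gauge_grip [348.1 335.8] 0.88 [0.5048 0.2033 0.1499]
bore_mouth [374.7 231.5] 0.64 [ 0.5275 -0.1535  0.0718]
foot_face [347.5 371.7] 0.46 [0.5024 0.2002 0.0423]
block [362.4 249.3] 0.75 [ 0.544  -0.1028  0.0575]
block [351.6 244.3] 0.35 [ 0.5708 -0.1115  0.0581]
holder [343.3 379.2] 0.7 [0.5066 0.2129 0.0358]
vial_1 [353.8 242.9] 0.55 [ 0.5659 -0.1111  0.0638]
vial_1 [363.2 229.2] 0.52 [ 0.5539 -0.1513  0.0741]
petri_1 [287.6 283.1] 0.56 [0.6844 0.0053 0.0165]
top [ 0.4844 -0.058   0.958 ] [ 0.1708  0.0042 -0.9853]
gauge_grip [183.5 307.4] 0.79 [0.503  0.1828 0.155 ]
gauge_grip [300.8 228.3] 0.42 [ 0.6749 -0.0135  0.017 ]
bore_mouth [366.5 294.9] 0.71 [ 0.5333 -0.1461  0.0742]
foot_face [195.7 308.2] 0.59 [0.5041 0.1897 0.0512]
block [363.2 289.9] 0.78 [ 0.5428 -0.1397  0.0753]
holder [201.4 309.5] 0.55 [0.502  0.1814 0.0388]
holder [361.5 272.7] 0.49 [ 0.5748 -0.1353  0.0889]
vial_1 [364.8 274.3] 0.7 [ 0.5718 -0.1416  0.0884]
vial_1 [385.  284.2] 0.62 [ 0.554  -0.1814  0.08  ]
petri_1 [302.5 224.5] 0.84 [ 0.6831 -0.017   0.0172]
petri_1 [197.3 309.2] 0.37 [0.5023 0.187  0.049 ]
timer [367.2 296.4] 0.68 [ 0.5307 -0.148   0.0686]
timer [406.7 219.4] 0.63 [ 0.6867 -0.2293  0.0621]
```

Run:
```python
import cv2,numpy as np
a=cv2.imread('pics/side0.png')[180:420,200:500];b=cv2.imread('pics/top0.png')[180:380,140:460]
b=cv2.resize(b,(480,300));a=cv2.resize(a,(375,300))
c=np.zeros((600,480,3),np.uint8);c[:300,:375]=a;c[300:]=b
cv2.imwrite('pics/c0.png',c)
```

```text
(no output)
```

View pics/c0.png

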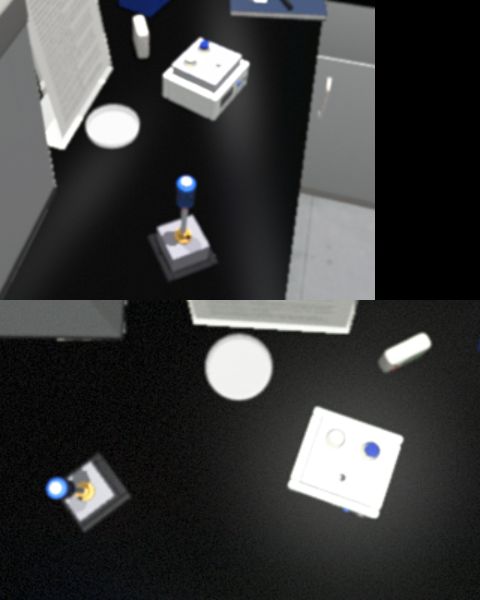

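The view shows the gauge upright in its holder (side 348,336; top 184,307). The bore is the small dark hole in front of the vials (top about 369,298).

>>> arm_command(
  deltas=[
    {"gripper": 0,"travel": [-0.022,-0.0186,-0.003],"rotation": [0,0,0]},
    {"gripper": 0,"travel": [-0.022,-0.0186,-0.003],"rotation": [0,0,0]},
    {"gripper": 0,"travel": [-0.022,-0.0186,-0.003],"rotation": [0,0,0]},
    {"gripper": 0,"travel": [-0.022,-0.0186,-0.003],"rotation": [0,0,0]},
    {"gripper": 0,"travel": [-0.022,-0.0186,-0.003],"rotation": [0,0,0]},
    {"gripper": 0,"travel": [-0.022,-0.0186,-0.003],"rotation": [0,0,0]},
    {"gripper": 0,"travel": [-0.022,-0.0186,-0.003],"rotation": [0,0,0]},
    {"gripper": 0,"travel": [-0.022,-0.0186,-0.003],"rotation": [0,0,0]},
    {"gripper": 0,"travel": [-0.022,-0.0186,-0.003],"rotation": [0,0,0]},
    {"gripper": 0,"travel": [-0.022,-0.0186,-0.003],"rotation": [0,0,0]},
  ],
)

```text
clock: 1.73
position: [0.3326, 0.4199, 0.2691]
ee_rot: [0.122, 0.993, 0.0, 0.0]
wrist_force: [0.1, 0.3, 0.4]
grip_width: 0.0881
gripper_force: 0.0
```

>>> arm_command(
  deltas=[
    {"gripper": 0,"travel": [-0.022,-0.0186,0],"rotation": [0,0,0]},
    {"gripper": 0,"travel": [-0.022,-0.0186,0],"rotation": [0,0,0]},
    {"gripper": 0,"travel": [-0.022,-0.0186,0],"rotation": [0,0,0]},
    {"gripper": 0,"travel": [-0.022,-0.0186,0],"rotation": [0,0,0]},
    {"gripper": 0,"travel": [-0.022,-0.0186,0],"rotation": [0,0,0]},
    {"gripper": 0,"travel": [-0.022,-0.0186,0],"rotation": [0,0,0]},
    {"gripper": 0,"travel": [-0.022,-0.0186,0],"rotation": [0,0,0]},
    {"gripper": 0,"travel": [-0.022,-0.0186,0],"rotation": [0,0,0]},
    {"gripper": 0,"travel": [-0.022,-0.0186,0],"rotation": [0,0,0]},
    {"gripper": 0,"travel": [0,0,0],"rotation": [0,0,0]},
  ],
)

```text
clock: 2.57
position: [0.4859, 0.2072, 0.2689]
ee_rot: [0.124, 0.992, -0.001, 0.001]
wrist_force: [0.6, 0.0, -0.5]
grip_width: 0.0882
gripper_force: 0.0
```

```bash
cat > look.py <<'E'
from h import *
import sys
np.set_printoptions(precision=4,suppress=True)
def look(tag,names):
    st=readout.state();p,D=viewer.camera('wrist');cv2.imwrite(f'pics/{tag}.png',p);K,P=campose('wrist',st)
    print('t',st['clock'],'tcp',np.array(st['position']),np.array(st['ee_rot']),'cam',P[:3,3],P[:3,2],'F',np.array(st['wrist_force']),st['grip_width'])
    Rm=R.from_quat(st['ee_rot']).as_matrix();print('R',Rm.tolist())
    for n,z in names:
        for r in viewer.spot_point(n,'wrist')[:2]:
            print(n,np.array(r['xy']).round(1),round(r['conf'],2),'depth',atdepth(K,P,r['xy'],D),'z',atz(K,P,r['xy'],z))
    return st,p,D,K,P
E
python3 - <<'E'
from look import *
st,p,D,K,P=look('w1',[('gauge_grip',.14),('foot_face',.036),('holder',.036)])
o=campose('top',st);_=viewer.camera('top')
for n,z in [('gauge_grip',.14),('foot_face',.036),('bore_mouth',.075)]:
    for r in viewer.spot_point(n,'top')[:1]: print('top',n,r['xy'],r['conf'],atz(*o,r['xy'],z))
E
```

```text
t 2.5667 tcp [0.4859 0.2072 0.2689] [ 0.1239  0.9923 -0.0008  0.001 ] cam [0.4079 0.2279 0.4124] [ 0.3017 -0.078  -0.9502] F [ 0.5912  0.0348 -0.5222] 0.08822798730272619
R [[-0.9692975940630627, 0.24588352650613446, 0.001861595140030162], [0.24588030545736242, 0.969298526848282, -0.0018003438407222351], [-0.0022471163192995386, -0.0012873393716297584, -0.9999966466071722]]
gauge_grip [297.5 263.9] 0.97 depth [0.4993 0.1942 0.1579] z [0.5057 0.1918 0.14  ]
foot_face [304.2 227.6] 0.92 depth [0.5048 0.1953 0.0486] z [0.5081 0.1941 0.036 ]
holder [300.7 216.7] 0.76 depth [0.4959 0.1939 0.0394] z [0.4967 0.1936 0.036 ]
top gauge_grip [182.9, 306.3] 0.6 [0.5053 0.1885 0.14  ]
top foot_face [196.3, 306.1] 0.4 [0.5087 0.1928 0.036 ]
top bore_mouth [363.9, 294.8] 0.78 [ 0.5334 -0.141   0.075 ]
```

View pics/w1.png

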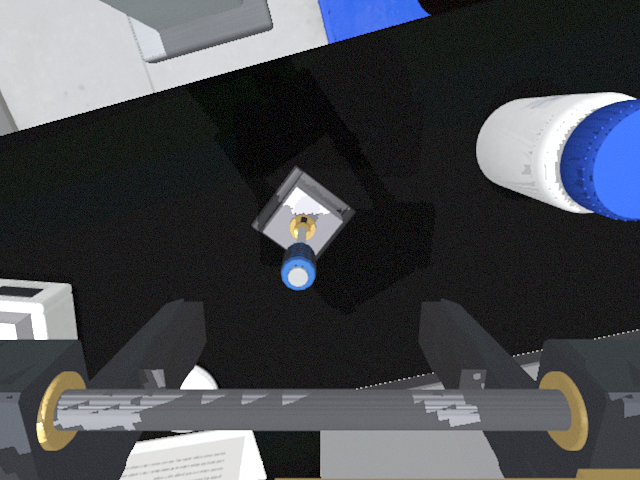

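The wrist picture shows the gauge upright: grip top at (298,276), foot ring at (303,227). I'll centre over it and go down.

>>> arm_command(
  deltas=[
    {"gripper": 0,"travel": [-0.006,-0.0023,0.01],"rotation": [0,0,0]},
    {"gripper": 0,"travel": [-0.006,-0.0023,0.01],"rotation": [0,0,0]},
    {"gripper": 0,"travel": [-0.006,-0.0024,0.01],"rotation": [0,0,0]},
    {"gripper": 0,"travel": [-0.006,-0.0024,0.01],"rotation": [0,0,0]},
    {"gripper": 0,"travel": [0,0,0.01],"rotation": [0,0,0]},
    {"gripper": 0,"travel": [0,0,0.01],"rotation": [0,0,0]},
    {"gripper": 0,"travel": [0,0,0.01],"rotation": [0,0,0]},
    {"gripper": 0,"travel": [0,0,0.01],"rotation": [0,0,0]},
    {"gripper": 0,"travel": [0,0,0],"rotation": [0,0,0]},
    {"gripper": 0,"travel": [0,0,0],"rotation": [0,0,0]},
  ],
)

```text
clock: 3.8
position: [0.5038, 0.1957, 0.1877]
ee_rot: [0.122, 0.993, -0.0, -0.001]
wrist_force: [-0.2, -0.9, 1.1]
grip_width: 0.0879
gripper_force: 0.0
```

Run:
```python
from look import *
st,p,D,K,P=look('w2',[('gauge_grip',.14),('foot_face',.036)])
```

```text
t 3.8 tcp [0.5038 0.1957 0.1877] [ 0.122   0.9925 -0.0004 -0.0008] cam [0.4262 0.2159 0.3315] [ 0.2985 -0.0757 -0.9514] F [-0.2076 -0.8853  1.1339] 0.08789130196807618
R [[-0.9702159691472932, 0.2422350705804433, -0.001773074298001828], [0.24223636904001605, 0.9702171062787787, -0.0005551561422289569], [0.0015857887273286126, -0.0009681244345468782, -0.9999982740031063]]
gauge_grip [304.8 285. ] 0.85 depth [0.4991 0.194  0.1578] z [0.5065 0.1918 0.14  ]
foot_face [307.8 228.9] 0.65 depth [0.5023 0.1935 0.0482] z [0.5055 0.1925 0.036 ]
```

View pics/w2.png

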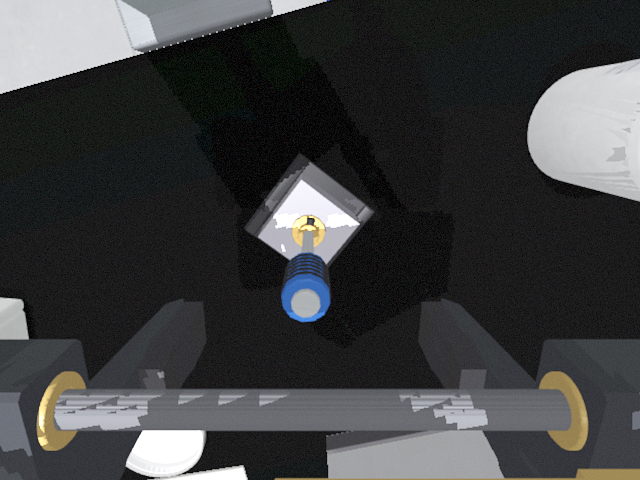

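The gauge's grip top is at (305,303), slightly left of the fingers' centre line (column ~313). I'll make a small correction, descend and close.

>>> arm_command(
  deltas=[
    {"gripper": 0,"travel": [-0.0028,-0.0033,0.01],"rotation": [0,0,0]},
    {"gripper": 0,"travel": [0,0,0.01],"rotation": [0,0,0]},
    {"gripper": 0,"travel": [0,0,0.01],"rotation": [0,0,0]},
    {"gripper": 0,"travel": [0,0,0.01],"rotation": [0,0,0]},
    {"gripper": 0,"travel": [0,0,0.01],"rotation": [0,0,0]},
    {"gripper": 0,"travel": [0,0,0.01],"rotation": [0,0,0]},
    {"gripper": 0,"travel": [0,0,0.0065],"rotation": [0,0,0]},
    {"gripper": 0,"travel": [0,0,0],"rotation": [0,0,0]},
    {"gripper": 100,"travel": [0,0,0],"rotation": [0,0,0]},
    {"gripper": 150,"travel": [0,0,0],"rotation": [0,0,0]},
  ],
)

```text
clock: 4.78
position: [0.5068, 0.192, 0.1225]
ee_rot: [0.122, 0.993, 0.0, 0.0]
wrist_force: [0.7, -0.1, -0.7]
grip_width: 0.0767
gripper_force: 0.0
```

>>> arm_command(
  deltas=[
    {"gripper": 255,"travel": [0,0,0],"rotation": [0,0,0]},
    {"gripper": 255,"travel": [0,0,0],"rotation": [0,0,0]},
    {"gripper": 255,"travel": [0,0,0],"rotation": [0,0,0]},
    {"gripper": 255,"travel": [0,0,0],"rotation": [0,0,0]},
    {"gripper": 255,"travel": [0,0,0],"rotation": [0,0,0]},
    {"gripper": 255,"travel": [0,0,0],"rotation": [0,0,0]},
    {"gripper": 255,"travel": [0,0,0],"rotation": [0,0,0]},
    {"gripper": 255,"travel": [0,0,0],"rotation": [0,0,0]},
    {"gripper": 255,"travel": [0,0,0],"rotation": [0,0,0]},
    {"gripper": 255,"travel": [0,0,0],"rotation": [0,0,0]},
  ],
)

```text
clock: 5.62
position: [0.5064, 0.1919, 0.1222]
ee_rot: [0.122, 0.993, -0.0, 0.0]
wrist_force: [0.2, 0.4, -0.0]
grip_width: 0.0231
gripper_force: 30.0
```

>>> arm_command(
  deltas=[
    {"gripper": 255,"travel": [0,0,-0.012],"rotation": [0,0,0]},
    {"gripper": 255,"travel": [0,0,-0.012],"rotation": [0,0,0]},
    {"gripper": 255,"travel": [0,0,-0.012],"rotation": [0,0,0]},
    {"gripper": 255,"travel": [0,0,-0.012],"rotation": [0,0,0]},
    {"gripper": 255,"travel": [0,0,-0.012],"rotation": [0,0,0]},
    {"gripper": 255,"travel": [0,0,-0.012],"rotation": [0,0,0]},
    {"gripper": 255,"travel": [0,0,-0.012],"rotation": [0,0,0]},
    {"gripper": 255,"travel": [0,0,-0.012],"rotation": [0,0,0]},
    {"gripper": 255,"travel": [0,0,-0.004],"rotation": [0,0,0]},
    {"gripper": 255,"travel": [0,0,0],"rotation": [0,0,0]},
  ],
)

```text
clock: 6.45
position: [0.5074, 0.1922, 0.2242]
ee_rot: [0.122, 0.993, 0.001, 0.001]
wrist_force: [-0.3, 0.9, -1.2]
grip_width: 0.0233
gripper_force: 30.0
```

Run:
```python
from look import *
st,p,D,K,P=look('w3',[('gauge_grip',.24),('foot_face',.136)])
o=campose('side',st);ps,_=viewer.camera('side')
for n,z in [('gauge_grip',.24),('foot_face',.136)]:
    for r in viewer.spot_point(n,'side')[:1]: print('side',n,r['xy'],r['conf'],atz(*o,r['xy'],z))
uv=[int(t) for t in r['xy']]
s=ps[180:420,240:480];s=cv2.resize(s,None,fx=2,fy=2)
cv2.imwrite('pics/c3.png',np.hstack([s,p[:,180:430]]))
```

```text
t 6.45 tcp [0.5074 0.1922 0.2242] [0.1221 0.9925 0.0007 0.0014] cam [0.4291 0.2123 0.3676] [ 0.303  -0.0742 -0.9501] F [-0.2778  0.9001 -1.2395] 0.023314873951834337
R [[-0.9701821191090048, 0.2423584958505525, 0.0030025406273454128], [0.24236240207496293, 0.9701852655999819, 0.0010082029292760226], [-0.002668674130564388, 0.001705843413188018, -0.9999949841257378]]
gauge_grip [312.9 347.8] 0.89 depth [0.497  0.1958 0.2583] z [0.5083 0.193  0.24  ]
foot_face [315.1 253.3] 0.79 depth [0.5039 0.1958 0.1499] z [0.5086 0.1948 0.136 ]
side gauge_grip [353.2, 291.9] 0.54 [0.5041 0.1881 0.24  ]
side foot_face [347.7, 334.5] 0.6 [0.508  0.1906 0.136 ]
```

View pics/c3.png

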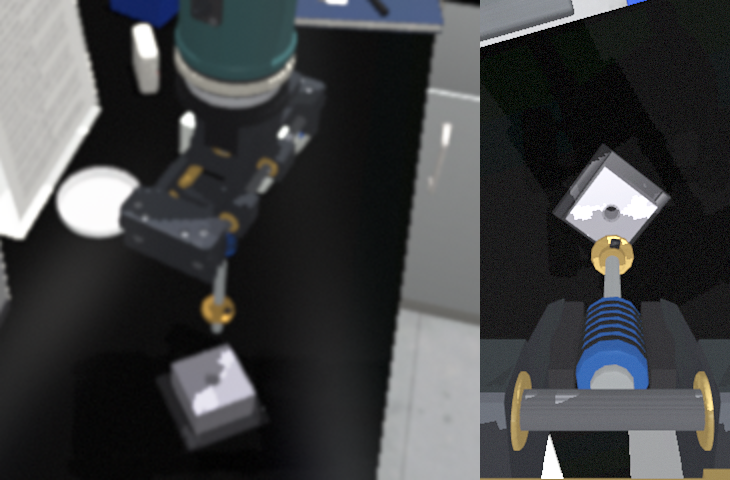

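The gauge hangs straight in the jaws and clear of the holder: foot ring at wrist (~315,253), hole at (311,212). Next I'll go towards the bore, stopping about 20 mm short so the hole stays visible.

>>> arm_command(
  deltas=[
    {"gripper": 255,"travel": [-0.005,-0.018,0],"rotation": [0,0,0]},
    {"gripper": 255,"travel": [-0.009,-0.032,0],"rotation": [0,0,0]},
    {"gripper": 255,"travel": [-0.009,-0.032,0],"rotation": [0,0,0]},
    {"gripper": 255,"travel": [-0.009,-0.032,0],"rotation": [0,0,0]},
    {"gripper": 255,"travel": [-0.009,-0.034,0],"rotation": [0,0,0]},
    {"gripper": 255,"travel": [-0.009,-0.034,0],"rotation": [0,0,0]},
    {"gripper": 255,"travel": [-0.009,-0.034,0],"rotation": [0,0,0]},
    {"gripper": 255,"travel": [-0.009,-0.034,0],"rotation": [0,0,0]},
    {"gripper": 255,"travel": [-0.009,-0.032,0],"rotation": [0,0,0]},
    {"gripper": 255,"travel": [-0.005,-0.02,0],"rotation": [0,0,0]},
  ],
)

```text
clock: 7.58
position: [0.5123, -0.124, 0.2216]
ee_rot: [0.123, 0.992, -0.0, -0.0]
wrist_force: [0.2, -0.2, -0.3]
grip_width: 0.0232
gripper_force: 30.0
```

>>> arm_command(
  deltas=[
    {"gripper": 255,"travel": [-0.002,-0.01,0],"rotation": [0,0,0]},
    {"gripper": 255,"travel": [-0.002,-0.0115,0],"rotation": [0,0,0]},
    {"gripper": 255,"travel": [0,0,0],"rotation": [0,0,0]},
    {"gripper": 255,"travel": [0,0,0],"rotation": [0,0,0]},
    {"gripper": 255,"travel": [0,0,0],"rotation": [0,0,0]},
    {"gripper": 255,"travel": [0,0,0],"rotation": [0,0,0]},
    {"gripper": 255,"travel": [0,0,0],"rotation": [0,0,0]},
    {"gripper": 255,"travel": [0,0,0],"rotation": [0,0,0]},
    {"gripper": 255,"travel": [0,0,0],"rotation": [0,0,0]},
    {"gripper": 255,"travel": [0,0,0],"rotation": [0,0,0]},
  ],
)

```text
clock: 8.42
position: [0.5115, -0.1425, 0.2223]
ee_rot: [0.122, 0.993, -0.0, 0.0]
wrist_force: [-0.1, -0.5, -0.6]
grip_width: 0.0229
gripper_force: 30.0
```

Run:
```python
from look import *
st,p,D,K,P=look('w4',[('gauge_grip',.24),('foot_face',.136),('bore_mouth',.075)])
```

```text
t 8.4167 tcp [ 0.5115 -0.1425  0.2223] [ 0.1218  0.9926 -0.      0.0001] cam [ 0.4336 -0.1223  0.3659] [ 0.3003 -0.075  -0.9509] F [-0.1167 -0.5111 -0.5857] 0.02294187032907545
R [[-0.9703321110714315, 0.24177588930735874, 0.00011650448544212737], [0.24177588816751597, 0.9703321180532233, -2.398238078843557e-05], [-0.00011884640556459208, 4.897101264308151e-06, -0.9999999929257751]]
gauge_grip [311.7 347.4] 0.72 depth [ 0.5013 -0.1393  0.2559] z [ 0.5111 -0.1417  0.24  ]
foot_face [312.9 256.1] 0.6 depth [ 0.5089 -0.1405  0.1487] z [ 0.5133 -0.1416  0.136 ]
foot_face [280.3 281.7] 0.23 depth [ 0.5498 -0.1772  0.0728] z [ 0.5248 -0.1654  0.136 ]
bore_mouth [304.6 245.9] 0.93 depth [ 0.5046 -0.1445  0.1395] z [ 0.5248 -0.1509  0.075 ]
```

View pics/w4.png

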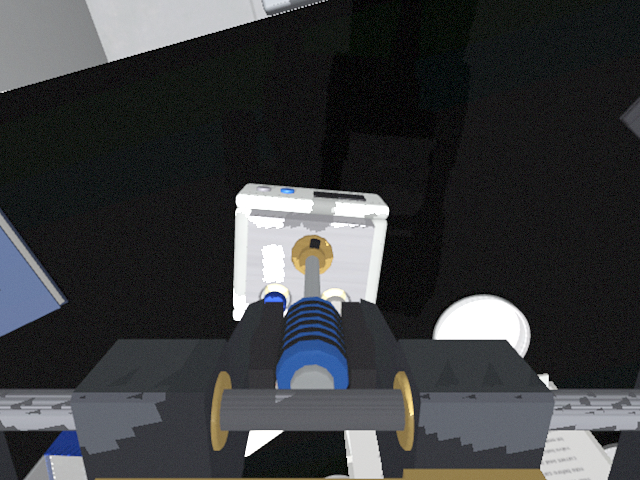

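The block is in view, with its display at the top (~340,195) and the vials at (275,298) and (335,298). The foot ring at (313,256) hides the bore, so I'll shift 30 mm away to uncover it.

>>> arm_command(
  deltas=[
    {"gripper": 255,"travel": [-0.0097,0.0024,0],"rotation": [0,0,0]},
    {"gripper": 255,"travel": [-0.0097,0.0024,0],"rotation": [0,0,0]},
    {"gripper": 255,"travel": [-0.0097,0.0024,0],"rotation": [0,0,0]},
    {"gripper": 255,"travel": [0,0,0],"rotation": [0,0,0]},
    {"gripper": 255,"travel": [0,0,0],"rotation": [0,0,0]},
    {"gripper": 255,"travel": [0,0,0],"rotation": [0,0,0]},
    {"gripper": 255,"travel": [0,0,0],"rotation": [0,0,0]},
    {"gripper": 255,"travel": [0,0,0],"rotation": [0,0,0]},
    {"gripper": 255,"travel": [0,0,0],"rotation": [0,0,0]},
    {"gripper": 255,"travel": [0,0,0],"rotation": [0,0,0]},
  ],
)

```text
clock: 9.45
position: [0.5412, -0.1429, 0.2223]
ee_rot: [0.122, 0.993, -0.0, 0.0]
wrist_force: [0.6, -0.2, -1.4]
grip_width: 0.0233
gripper_force: 30.0
```

Run:
```python
from look import *
st,p,D,K,P=look('w5',[('gauge_grip',.24),('foot_face',.136),('bore_mouth',.075)])
c=p[150:330,200:440];cv2.imwrite('pics/c5.png',cv2.resize(c,None,fx=3,fy=3,interpolation=cv2.INTER_CUBIC))
```

```text
t 9.45 tcp [ 0.5412 -0.1429  0.2223] [ 0.1221  0.9925 -0.      0.0001] cam [ 0.4634 -0.1227  0.3659] [ 0.3003 -0.0753 -0.9509] F [ 0.611  -0.2461 -1.3581] 0.023250253376302904
R [[-0.9701614533827799, 0.24245977688348658, 0.00010470827323212963], [0.2424597726217576, 0.9701614587138351, -5.1830972496192974e-05], [-0.00011415085712537076, -2.4896867487670443e-05, -0.9999999931748641]]
foot_face [312.3 255.2] 0.67 depth [ 0.5381 -0.1412  0.1485] z [ 0.5423 -0.1423  0.136 ]
foot_face [296.3 212.4] 0.59 depth [ 0.5313 -0.1524  0.0582] z [ 0.5141 -0.1449  0.136 ]
bore_mouth [298.9 209.8] 0.66 depth [ 0.5325 -0.151   0.0455] z [ 0.5262 -0.1484  0.075 ]
```

View pics/c5.png

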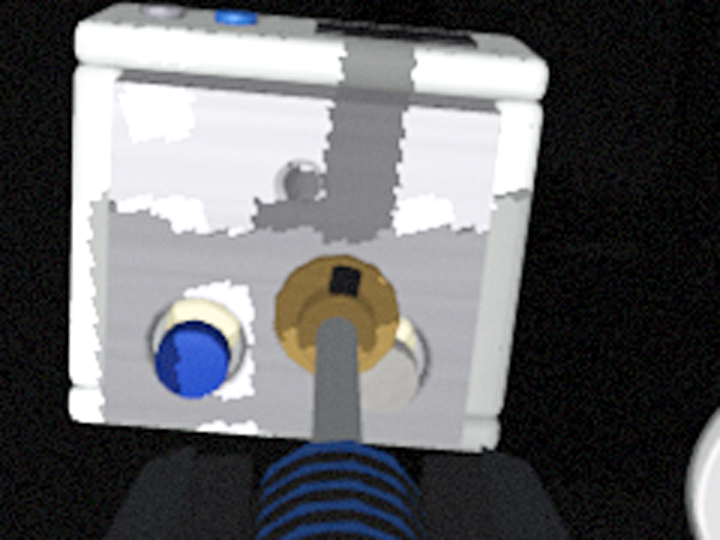

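The bore's chamfer ring is at crop (301,181), i.e. pixel (300,210), clear of the foot ring at pixel (312,255). I'll lower 22 mm and measure again from nearer.

>>> arm_command(
  deltas=[
    {"gripper": 255,"travel": [-0.0011,-0.0044,0.005],"rotation": [0,0,0]},
    {"gripper": 255,"travel": [0,0,0.006],"rotation": [0,0,0]},
    {"gripper": 255,"travel": [0,0,0.006],"rotation": [0,0,0]},
    {"gripper": 255,"travel": [0,0,0.005],"rotation": [0,0,0]},
    {"gripper": 255,"travel": [0,0,0],"rotation": [0,0,0]},
    {"gripper": 255,"travel": [0,0,0],"rotation": [0,0,0]},
    {"gripper": 255,"travel": [0,0,0],"rotation": [0,0,0]},
    {"gripper": 255,"travel": [0,0,0],"rotation": [0,0,0]},
    {"gripper": 255,"travel": [0,0,0],"rotation": [0,0,0]},
    {"gripper": 255,"travel": [0,0,0],"rotation": [0,0,0]},
  ],
)

```text
clock: 10.48
position: [0.5417, -0.1475, 0.2006]
ee_rot: [0.122, 0.993, -0.0, 0.0]
wrist_force: [0.7, -0.3, 0.3]
grip_width: 0.0232
gripper_force: 30.0
```

Run:
```python
from look import *
st,p,D,K,P=look('w6',[('foot_face',.114),('bore_mouth',.075)])
for px in [(270,190),(340,190),(300,170)]: print(atdepth(K,P,px,D))
# foot ring top face blob
hsv=cv2.cvtColor(p,cv2.COLOR_BGR2HSV);m=cv2.inRange(hsv,(10,120,60),(30,255,255))[180:320,240:390]
ys,xs=np.nonzero(m);print('ring box',xs.min()+240,xs.max()+240,ys.min()+180,ys.max()+180)
c=p[150:330,200:440];cv2.imwrite('pics/c6.png',cv2.resize(c,None,fx=3,fy=3,interpolation=cv2.INTER_CUBIC))
```

```text
t 10.4833 tcp [ 0.5417 -0.1475  0.2006] [ 0.1221  0.9925 -0.0001  0.0003] cam [ 0.4637 -0.1272  0.3442] [ 0.3008 -0.0754 -0.9507] F [ 0.6714 -0.2575  0.3419] 0.02320574622383128
R [[-0.9701984229790197, 0.24231091983910596, 0.0006619484492709191], [0.2423108215242955, 0.9701986470045854, -0.0002261032790514225], [-0.0006970087833950174, -5.896777221650547e-05, -0.9999997553507489]]
foot_face [311.9 253.9] 0.67 depth [ 0.5378 -0.1458  0.1264] z [ 0.5421 -0.1469  0.114 ]
foot_face [483.5 317.6] 0.49 depth [ 0.6747 -0.0172  0.0143] z [ 0.6109 -0.0505  0.114 ]
bore_mouth [304.6 216.4] 0.79 depth [ 0.5332 -0.1504  0.0509] z [ 0.5275 -0.1485  0.075 ]
[ 0.5043 -0.1669  0.0728]
[ 0.5159 -0.1206  0.0726]
[ 0.4987 -0.1449  0.0521]
ring box 292 332 235 273
```

View pics/c6.png

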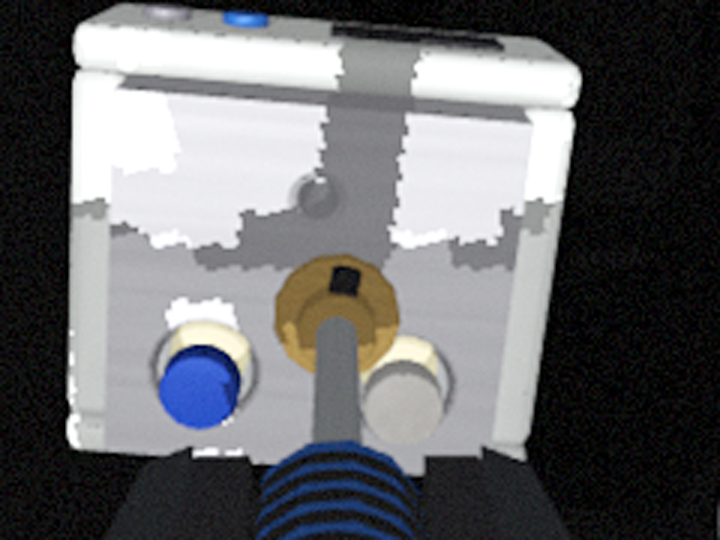

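The chamfer ring is at pixel (305,215), which puts the bore about 15.5 mm nearer than the gauge axis. I'll move over it and feel the way in; the spring keeps a miss gentle.

>>> arm_command(
  deltas=[
    {"gripper": 255,"travel": [0.005,-0.0016,0],"rotation": [0,0,0]},
    {"gripper": 255,"travel": [0.005,-0.0015,0],"rotation": [0,0,0]},
    {"gripper": 255,"travel": [0.005,-0.0015,0],"rotation": [0,0,0]},
    {"gripper": 255,"travel": [0,0,0],"rotation": [0,0,0]},
    {"gripper": 255,"travel": [0,0,0.004],"rotation": [0,0,0]},
    {"gripper": 255,"travel": [0,0,0.004],"rotation": [0,0,0]},
    {"gripper": 255,"travel": [0,0,0.004],"rotation": [0,0,0]},
    {"gripper": 255,"travel": [0,0,0.003],"rotation": [0,0,0]},
    {"gripper": 255,"travel": [0,0,0.003],"rotation": [0,0,0]},
    {"gripper": 255,"travel": [0,0,0.002],"rotation": [0,0,0]},
  ],
)

```text
clock: 11.47
position: [0.5257, -0.1482, 0.1795]
ee_rot: [0.122, 0.993, 0.0, -0.0]
wrist_force: [0.5, -0.2, -1.2]
grip_width: 0.023
gripper_force: 30.0
```

Run:
```python
from look import *
st,p,D,K,P=look('w7',[('foot_face',.094)])
print(st['ft_torque'])
c=p[150:330,200:440];cv2.imwrite('pics/c7.png',cv2.resize(c,None,fx=3,fy=3,interpolation=cv2.INTER_CUBIC))
```

```text
t 11.4667 tcp [ 0.5257 -0.1482  0.1795] [ 0.1221  0.9925  0.0001 -0.0003] cam [ 0.448  -0.128   0.3232] [ 0.2997 -0.075  -0.9511] F [ 0.547  -0.1521 -1.2137] 0.023030396395956793
R [[-0.9702030507749112, 0.24229281295521313, -0.00048276009116582884], [0.24229275602780312, 0.9702031694974834, 0.00017399278520725613], [0.0005105325719177594, 5.183905803210155e-05, -0.999999868334594]]
foot_face [309.8 254.6] 0.69 depth [ 0.5219 -0.1478  0.1053] z [ 0.5258 -0.1488  0.094 ]
[-0.0219 -0.0736 -0.0036]
```

View pics/c7.png

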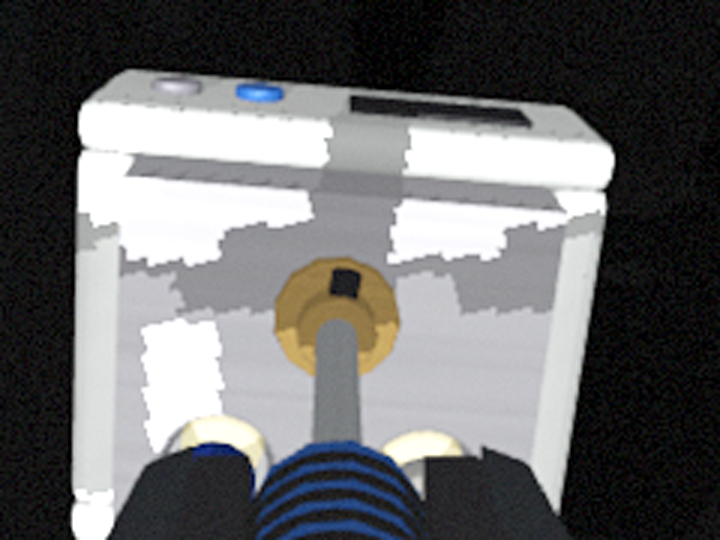

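The ring and rod still sit straight (ring at pixel 312,255) and there is no contact force, so the rod is probably entering. Continuing down.

>>> arm_command(
  deltas=[
    {"gripper": 255,"travel": [0,0,0.0015],"rotation": [0,0,0]},
    {"gripper": 255,"travel": [0,0,0.0015],"rotation": [0,0,0]},
    {"gripper": 255,"travel": [0,0,0.0015],"rotation": [0,0,0]},
    {"gripper": 255,"travel": [0,0,0.0015],"rotation": [0,0,0]},
    {"gripper": 255,"travel": [0,0,0.0015],"rotation": [0,0,0]},
    {"gripper": 255,"travel": [0,0,0.0015],"rotation": [0,0,0]},
    {"gripper": 255,"travel": [0,0,0.001],"rotation": [0,0,0]},
    {"gripper": 255,"travel": [0,0,0],"rotation": [0,0,0]},
    {"gripper": 255,"travel": [0,0,0],"rotation": [0,0,0]},
    {"gripper": 255,"travel": [0,0,0],"rotation": [0,0,0]},
  ],
)

```text
clock: 12.4
position: [0.5258, -0.1482, 0.1702]
ee_rot: [0.122, 0.993, -0.0, -0.0]
wrist_force: [0.5, -0.6, -1.1]
grip_width: 0.0232
gripper_force: 30.0
```

>>> arm_command(
  deltas=[
    {"gripper": 255,"travel": [0,0,0.002],"rotation": [0,0,0]},
    {"gripper": 255,"travel": [0,0,0.002],"rotation": [0,0,0]},
    {"gripper": 255,"travel": [0,0,0.002],"rotation": [0,0,0]},
    {"gripper": 255,"travel": [0,0,0.002],"rotation": [0,0,0]},
    {"gripper": 255,"travel": [0,0,0.002],"rotation": [0,0,0]},
    {"gripper": 255,"travel": [0,0,0.002],"rotation": [0,0,0]},
    {"gripper": 255,"travel": [0,0,0.002],"rotation": [0,0,0]},
    {"gripper": 255,"travel": [0,0,0],"rotation": [0,0,0]},
    {"gripper": 255,"travel": [0,0,0],"rotation": [0,0,0]},
    {"gripper": 255,"travel": [0,0,0],"rotation": [0,0,0]},
  ],
)

```text
clock: 13.23
position: [0.5257, -0.1482, 0.1561]
ee_rot: [0.122, 0.993, 0.0, -0.0]
wrist_force: [0.4, 0.4, -0.7]
grip_width: 0.023
gripper_force: 30.0
```

>>> arm_command(
  deltas=[
    {"gripper": 255,"travel": [0,0,0.001],"rotation": [0,0,0]},
    {"gripper": 255,"travel": [0,0,0.001],"rotation": [0,0,0]},
    {"gripper": 255,"travel": [0,0,0.001],"rotation": [0,0,0]},
    {"gripper": 255,"travel": [0,0,0.001],"rotation": [0,0,0]},
    {"gripper": 255,"travel": [0,0,0.001],"rotation": [0,0,0]},
    {"gripper": 255,"travel": [0,0,0.001],"rotation": [0,0,0]},
    {"gripper": 255,"travel": [0,0,0],"rotation": [0,0,0]},
    {"gripper": 255,"travel": [0,0,0],"rotation": [0,0,0]},
    {"gripper": 255,"travel": [0,0,0],"rotation": [0,0,0]},
    {"gripper": 255,"travel": [0,0,0],"rotation": [0,0,0]},
  ],
)

```text
clock: 14.07
position: [0.5256, -0.1482, 0.15]
ee_rot: [0.122, 0.993, 0.0, -0.0]
wrist_force: [0.3, -0.3, -0.9]
grip_width: 0.0233
gripper_force: 30.0
```

>>> arm_command(
  deltas=[
    {"gripper": 255,"travel": [0,0,0.001],"rotation": [0,0,0]},
    {"gripper": 255,"travel": [0,0,0.001],"rotation": [0,0,0]},
    {"gripper": 255,"travel": [0,0,0.001],"rotation": [0,0,0]},
    {"gripper": 255,"travel": [0,0,0.001],"rotation": [0,0,0]},
    {"gripper": 255,"travel": [0,0,0],"rotation": [0,0,0]},
    {"gripper": 255,"travel": [0,0,0],"rotation": [0,0,0]},
    {"gripper": 255,"travel": [0,0,0],"rotation": [0,0,0]},
    {"gripper": 255,"travel": [0,0,0],"rotation": [0,0,0]},
    {"gripper": 255,"travel": [0,0,0],"rotation": [0,0,0]},
    {"gripper": 255,"travel": [0,0,0],"rotation": [0,0,0]},
  ],
)

```text
clock: 14.9
position: [0.5259, -0.1483, 0.1463]
ee_rot: [0.122, 0.993, -0.0, 0.0]
wrist_force: [0.3, -0.6, 3.0]
grip_width: 0.0231
gripper_force: 30.0
```

>>> arm_command(
  deltas=[
    {"gripper": 255,"travel": [0,0,0.001],"rotation": [0,0,0]},
    {"gripper": 255,"travel": [0,0,0.001],"rotation": [0,0,0]},
    {"gripper": 255,"travel": [0,0,0.001],"rotation": [0,0,0]},
    {"gripper": 255,"travel": [0,0,0],"rotation": [0,0,0]},
    {"gripper": 255,"travel": [0,0,0],"rotation": [0,0,0]},
    {"gripper": 255,"travel": [0,0,0],"rotation": [0,0,0]},
    {"gripper": 255,"travel": [0,0,0],"rotation": [0,0,0]},
    {"gripper": 255,"travel": [0,0,0],"rotation": [0,0,0]},
    {"gripper": 255,"travel": [0,0,0],"rotation": [0,0,0]},
    {"gripper": 255,"travel": [0,0,0],"rotation": [0,0,0]},
  ],
)

```text
clock: 15.73
position: [0.5259, -0.1483, 0.1433]
ee_rot: [0.122, 0.993, -0.0, 0.0]
wrist_force: [0.5, -0.2, 5.2]
grip_width: 0.023
gripper_force: 30.0
```

Run:
```python
from look import *
for i in range(4):
    st=readout.state();print(st['clock'],np.array(st['wrist_force']));viewer.camera('wrist')
st,p,D,K,P=look('w8',[('foot_face',.075)])
c=p[150:330,200:440];cv2.imwrite('pics/c8.png',cv2.resize(c,None,fx=3,fy=3,interpolation=cv2.INTER_CUBIC))
```

```text
15.7333 [ 0.4681 -0.2363  5.2386]
15.7833 [ 0.5123 -0.314   5.7836]
15.8333 [1.5182 0.5982 4.7924]
15.8833 [1.2817 0.1012 4.1006]
t 15.9333 tcp [ 0.5258 -0.1483  0.1432] [ 0.1221  0.9925 -0.      0.0001] cam [ 0.448  -0.1281  0.2869] [ 0.3003 -0.0753 -0.9509] F [ 0.4278 -0.1496  4.4226] 0.02320658843910106
R [[-0.9701905689414271, 0.24234322177566428, 0.00015098510363316584], [0.2423432093818406, 0.9701905790496123, -9.586390124406369e-05], [-0.00016971629180119737, -5.641603830561171e-05, -0.9999999840068056]]
foot_face [309.6 267.7] 0.66 depth [ 0.5229 -0.1481  0.0877] z [ 0.5277 -0.1494  0.075 ]
```

View pics/c8.png

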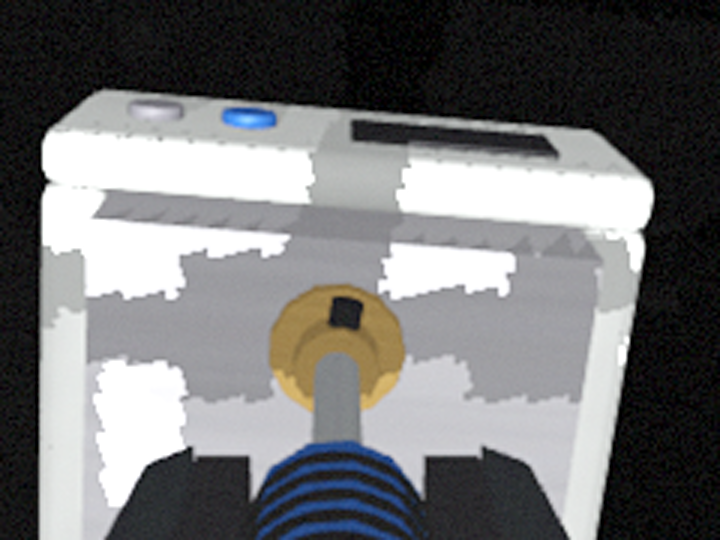

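The foot ring now sits on the block's face (ring at crop 337,345, depth matches the face). The force rises about 0.6 N/mm, so the rod is on the bottom. Pressing 4 mm more, then holding.

>>> arm_command(
  deltas=[
    {"gripper": 255,"travel": [0,0,0.001],"rotation": [0,0,0]},
    {"gripper": 255,"travel": [0,0,0.001],"rotation": [0,0,0]},
    {"gripper": 255,"travel": [0,0,0.001],"rotation": [0,0,0]},
    {"gripper": 255,"travel": [0,0,0.001],"rotation": [0,0,0]},
    {"gripper": 255,"travel": [0,0,0],"rotation": [0,0,0]},
    {"gripper": 255,"travel": [0,0,0],"rotation": [0,0,0]},
    {"gripper": 255,"travel": [0,0,0],"rotation": [0,0,0]},
    {"gripper": 255,"travel": [0,0,0],"rotation": [0,0,0]},
    {"gripper": 255,"travel": [0,0,0],"rotation": [0,0,0]},
    {"gripper": 255,"travel": [0,0,0],"rotation": [0,0,0]},
  ],
)

```text
clock: 16.87
position: [0.526, -0.1483, 0.1398]
ee_rot: [0.122, 0.993, -0.0, 0.0]
wrist_force: [0.4, -0.5, 7.2]
grip_width: 0.0229
gripper_force: 30.0
```

Run:
```python
from look import *
for i in range(6):
    st=readout.state();print(st['clock'],np.array(st['wrist_force']),st['position'][2]);p,D=viewer.camera('wrist')
K,P=campose('wrist',st)
for px in [(304,255),(306,258),(320,258)]: print(atdepth(K,P,px,D))
```

```text
16.8667 [ 0.4198 -0.4558  7.2468] 0.13979764014464616
16.9167 [0.562  0.5666 8.1579] 0.13981537838226252
16.9667 [-0.4828  0.5895  7.53  ] 0.1398056920664208
17.0167 [-0.4958  0.3483  7.3646] 0.1397825898352096
17.0667 [-0.4312  0.0089  7.4806] 0.13977723251173954
17.1167 [ 0.3727 -0.7213  6.6143] 0.1397988073346247
[ 0.5177 -0.15    0.0776]
[ 0.5194 -0.1493  0.0784]
[ 0.5212 -0.1419  0.0784]
```

The slope is 0.7 N/mm, so the spring has given about 8 mm at about 8.3 N. Holding.

>>> arm_command(
  deltas=[
    {"gripper": 255,"travel": [0,0,0],"rotation": [0,0,0]},
    {"gripper": 255,"travel": [0,0,0],"rotation": [0,0,0]},
    {"gripper": 255,"travel": [0,0,0],"rotation": [0,0,0]},
    {"gripper": 255,"travel": [0,0,0],"rotation": [0,0,0]},
    {"gripper": 255,"travel": [0,0,0],"rotation": [0,0,0]},
    {"gripper": 255,"travel": [0,0,0],"rotation": [0,0,0]},
    {"gripper": 255,"travel": [0,0,0],"rotation": [0,0,0]},
    {"gripper": 255,"travel": [0,0,0],"rotation": [0,0,0]},
    {"gripper": 255,"travel": [0,0,0],"rotation": [0,0,0]},
    {"gripper": 255,"travel": [0,0,0],"rotation": [0,0,0]},
  ],
)

```text
clock: 18.0
position: [0.526, -0.1484, 0.1398]
ee_rot: [0.122, 0.993, -0.0, 0.0]
wrist_force: [0.4, -0.6, 7.6]
grip_width: 0.0231
gripper_force: 30.0
```

>>> arm_command(
  deltas=[
    {"gripper": 255,"travel": [0,0,0],"rotation": [0,0,0]},
    {"gripper": 255,"travel": [0,0,0],"rotation": [0,0,0]},
    {"gripper": 255,"travel": [0,0,0],"rotation": [0,0,0]},
    {"gripper": 255,"travel": [0,0,0],"rotation": [0,0,0]},
    {"gripper": 255,"travel": [0,0,0],"rotation": [0,0,0]},
    {"gripper": 255,"travel": [0,0,0],"rotation": [0,0,0]},
    {"gripper": 255,"travel": [0,0,0],"rotation": [0,0,0]},
    {"gripper": 255,"travel": [0,0,0],"rotation": [0,0,0]},
    {"gripper": 255,"travel": [0,0,0],"rotation": [0,0,0]},
    {"gripper": 255,"travel": [0,0,0],"rotation": [0,0,0]},
  ],
)

```text
clock: 18.83
position: [0.5261, -0.1483, 0.1398]
ee_rot: [0.122, 0.993, -0.0, 0.0]
wrist_force: [0.0, -0.0, 6.4]
grip_width: 0.0233
gripper_force: 30.0
```

>>> arm_command(
  deltas=[
    {"gripper": 255,"travel": [0,0,0],"rotation": [0,0,0]},
    {"gripper": 255,"travel": [0,0,0],"rotation": [0,0,0]},
    {"gripper": 255,"travel": [0,0,0],"rotation": [0,0,0]},
    {"gripper": 255,"travel": [0,0,0],"rotation": [0,0,0]},
    {"gripper": 255,"travel": [0,0,0],"rotation": [0,0,0]},
    {"gripper": 255,"travel": [0,0,-0.001],"rotation": [0,0,0]},
    {"gripper": 255,"travel": [0,0,-0.001],"rotation": [0,0,0]},
    {"gripper": 255,"travel": [0,0,-0.001],"rotation": [0,0,0]},
    {"gripper": 255,"travel": [0,0,-0.001],"rotation": [0,0,0]},
    {"gripper": 255,"travel": [0,0,0],"rotation": [0,0,0]},
  ],
)

```text
clock: 19.67
position: [0.5258, -0.1483, 0.1434]
ee_rot: [0.122, 0.993, -0.0, 0.0]
wrist_force: [0.7, -0.1, 5.0]
grip_width: 0.0232
gripper_force: 30.0
```

>>> arm_command(
  deltas=[
    {"gripper": 255,"travel": [0,0,-0.001],"rotation": [0,0,0]},
    {"gripper": 255,"travel": [0,0,-0.001],"rotation": [0,0,0]},
    {"gripper": 255,"travel": [0,0,-0.001],"rotation": [0,0,0]},
    {"gripper": 255,"travel": [0,0,0],"rotation": [0,0,0]},
    {"gripper": 255,"travel": [0,0,0],"rotation": [0,0,0]},
    {"gripper": 255,"travel": [0,0,0],"rotation": [0,0,0]},
    {"gripper": 255,"travel": [0,0,0],"rotation": [0,0,0]},
    {"gripper": 255,"travel": [0,0,0],"rotation": [0,0,0]},
    {"gripper": 255,"travel": [0,0,0],"rotation": [0,0,0]},
    {"gripper": 255,"travel": [0,0,0],"rotation": [0,0,0]},
  ],
)

```text
clock: 20.5
position: [0.5257, -0.1482, 0.1461]
ee_rot: [0.122, 0.993, 0.0, -0.0]
wrist_force: [0.1, -0.6, 2.4]
grip_width: 0.0236
gripper_force: 30.0
```

Run:
```python
from look import *
f=[]
for i in range(6):
    st=readout.state();f.append(st['wrist_force']);viewer.camera('wrist')
print(np.mean(f,0),st['position'])
```

```text
[0.5119 0.0555 2.7687] [ 0.5257 -0.1482  0.1462]
```

>>> arm_command(
  deltas=[
    {"gripper": 255,"travel": [0,0,-0.0006],"rotation": [0,0,0]},
    {"gripper": 255,"travel": [0,0,0],"rotation": [0,0,0]},
    {"gripper": 255,"travel": [0,0,0],"rotation": [0,0,0]},
    {"gripper": 180,"travel": [0,0,0],"rotation": [0,0,0]},
    {"gripper": 175,"travel": [0,0,0],"rotation": [0,0,0]},
    {"gripper": 170,"travel": [0,0,0],"rotation": [0,0,0]},
    {"gripper": 160,"travel": [0,0,0],"rotation": [0,0,0]},
    {"gripper": 140,"travel": [0,0,0],"rotation": [0,0,0]},
    {"gripper": 100,"travel": [0,0,0],"rotation": [0,0,0]},
    {"gripper": 60,"travel": [0,0,0],"rotation": [0,0,0]},
  ],
)

```text
clock: 21.63
position: [0.5257, -0.1482, 0.1467]
ee_rot: [0.122, 0.993, 0.0, -0.0]
wrist_force: [-0.3, -0.3, 0.3]
grip_width: 0.0509
gripper_force: 0.0
```

Run:
```python
from look import *
st,p,D,K,P=look('w9',[('gauge_grip',.166),('foot_face',.075)])
c=p[150:420,120:520];cv2.imwrite('pics/c9.png',cv2.resize(c,(800,540)))
```

```text
t 21.6333 tcp [ 0.5257 -0.1482  0.1467] [ 0.1221  0.9925  0.     -0.0001] cam [ 0.4479 -0.128   0.2904] [ 0.2999 -0.0751 -0.951 ] F [-0.2626 -0.3404  0.2939] 0.05088237340639668
R [[-0.9701853423555588, 0.24236408263888554, -0.000230054426581605], [0.24236407303432084, 0.9701853695648991, 6.916960895954193e-05], [0.00023995966769508519, 1.1350412903120381e-05, -0.9999999711452626]]
gauge_grip [313.1 360.5] 0.97 depth [ 0.5201 -0.1457  0.1805] z [ 0.5297 -0.1481  0.166 ]
gauge_grip [261.7 428.9] 0.35 depth [ 0.5031 -0.1522  0.2259] z [ 0.5544 -0.1746  0.166 ]
foot_face [310.2 267.5] 0.78 depth [ 0.524  -0.1481  0.0877] z [ 0.5288 -0.1493  0.075 ]
```

View pics/c9.png

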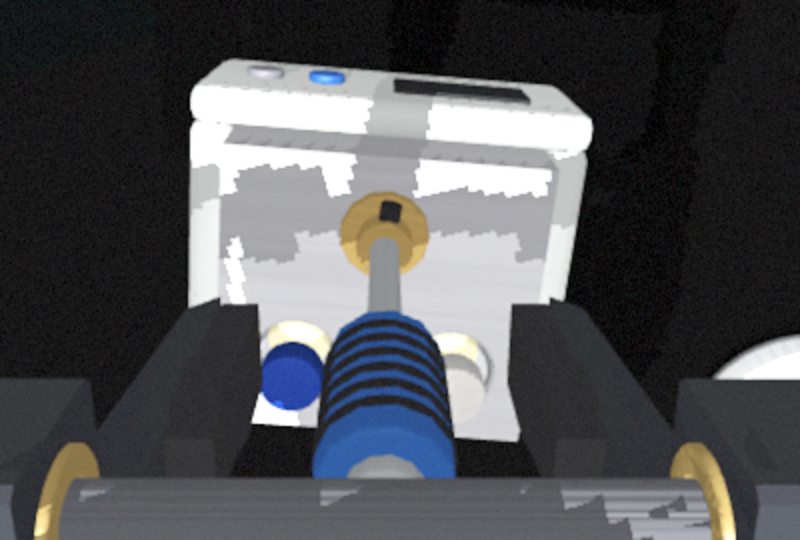

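The gauge stands free between the open fingers with its ring on the face (crop 385,232), and the vials are undisturbed. Opening wider and retreating straight up.

>>> arm_command(
  deltas=[
    {"gripper": 0,"travel": [0,0,0],"rotation": [0,0,0]},
    {"gripper": 0,"travel": [0,0,0],"rotation": [0,0,0]},
    {"gripper": 0,"travel": [0,0,-0.01],"rotation": [0,0,0]},
    {"gripper": 0,"travel": [0,0,-0.015],"rotation": [0,0,0]},
    {"gripper": 0,"travel": [0,0,-0.015],"rotation": [0,0,0]},
    {"gripper": 0,"travel": [0,0,-0.015],"rotation": [0,0,0]},
    {"gripper": 0,"travel": [0,0,-0.015],"rotation": [0,0,0]},
    {"gripper": 0,"travel": [0,0,-0.015],"rotation": [0,0,0]},
    {"gripper": 0,"travel": [0,0,-0.015],"rotation": [0,0,0]},
    {"gripper": 0,"travel": [0,0,0],"rotation": [0,0,0]},
  ],
)

```text
clock: 22.62
position: [0.5278, -0.1489, 0.2514]
ee_rot: [0.122, 0.993, -0.001, 0.003]
wrist_force: [0.5, -0.8, 1.0]
grip_width: 0.0881
gripper_force: 0.0
```

Run:
```python
from look import *
st,p,D,K,P=look('w10',[('gauge_grip',.166),('foot_face',.075)])
c=p[150:420,160:480];cv2.imwrite('pics/c10.png',cv2.resize(c,(640,540)))
```

```text
t 22.6167 tcp [ 0.5278 -0.1489  0.2514] [ 0.1221  0.9925 -0.0007  0.0034] cam [ 0.449  -0.1284  0.3945] [ 0.3065 -0.0773 -0.9487] F [ 0.5055 -0.752   1.0062] 0.08814865700229015
R [[-0.9701734114908631, 0.24232160976035869, 0.006617331737845274], [0.24231225922803298, 0.9701958377676883, -0.002192123641603716], [-0.006951306638812661, -0.0005232794683257976, -0.9999757024621203]]
gauge_grip [312.  255.2] 0.67 depth [ 0.5235 -0.1471  0.182 ] z [ 0.5291 -0.1485  0.166 ]
foot_face [311.9 219.6] 0.73 depth [ 0.5253 -0.1477  0.0963] z [ 0.5308 -0.1491  0.075 ]
```

View pics/c10.png

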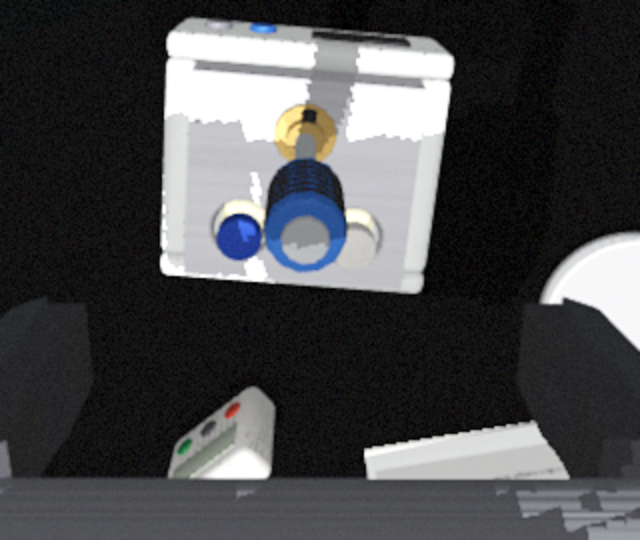

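The gauge stands upright in the bore: ring at crop (305,133), grip top at (305,238). Everything else is in place, so I'm handing in.

```bash
python3 -c "
from plant import ticket
print(ticket.finish_job())"
```

```text
the job is handed in; nothing more can be done
None
```

I handed the job in: I sounded the bore at an estimated 40 mm depth, held the spring about 8 mm in (about 8 N) for over 2 s, and left the gauge released and upright with its ring on the block; no verdict was shown.

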